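# Turn the masala drum's filling hole to the top and stopper it

### The job

The filling hole of the steel masala drum in the drawer has been left turned away from the top. With a fingertip resting lightly on the drum (never pressing hard), roll it round in its cradle until the hole looks straight up, then put the loose steel stopper fully home in the hole, upright, and let go of it. Leave everything else in the drawer where it lies.

Things in the scene. Friction and masses are not known exactly. Their poses are not given: they have to be found in the camera images.
- base_top (a point): Centre of the top of the cradle's base plate (120 x 180 x 8 mm, fixed). The drum's level axle runs along this frame's y, straight over this point (z up), 60 to 76 mm above it: the height differs at each start and no pose tells it, so the drum must be felt for. Uprights at y = +-72 mm end 13 mm above the axle.
- base: The base plate again, origin under its centre, same axes. How the drum gives: its bearings are sprung, so pushed down it sinks 1 mm for every 3 N (14 mm at most); sideways it is rigid. More than 20 N on the drum, by the robot or through the stopper, is too hard, knocks included: meet it slowly (25 mm/s or less).
- drum (a joint): Angle (rad) of the steel drum, radius 55 mm, turning endlessly on its axle; friction 0.06 N m holds it where left. At 0 or a full turn its hole is straight up; at q the hole points along (sin q, 0, cos q) in base_top's frame. Starts at 1.7 to 4.58. For |y| of 22 to 58 mm it is a smooth full cylinder; the middle 44 mm is a belt of flats with the hole.
- base_hole (a point): Point on the base plate straight under the middle of the drum, 1 mm below base_top. The filling hole: in the drum's middle belt (y = 0), round, 27 mm across, 1.5 mm chamfer, through the one wide flat, 44 x 44 mm, that lies 50.4 mm from the axle. Beneath it the drum is hollow, over 40 mm deep.
- stopper_center (a point): Centre (half-way up) of the loose steel stopper, 50 mm tall, z along its axis, standing on its stem: lower 18 mm is the stem, 24 mm across with a 3 mm tapered foot; above it the round head, 33 mm across and 32 mm tall, whose shoulder rests on the drum's flat when home. 80 g more or less.
- clip: Bystander: yellow plastic clip, 60 x 14 x 20 mm, origin under its centre.
- dabba: Bystander: closed round steel spice tin, 114 mm across, 79 mm high with its wire handle, origin under its centre.
- katoris: Bystander: three nested steel bowls, 80 mm across, 42 mm high, origin under their centre.
- filter: Bystander: small steel coffee filter, upright cylinder 58 mm across, 83 mm high, origin under its centre.
- pin: Bystander: short wooden rolling pin lying along its y, 240 mm long, 34 mm thick, origin under its centre.
- spoon: Bystander: steel spoon, 150 mm long, lying along its x.
Things that resemble listed ones, but are neither listed nor needed, are in the scene too. What is shaped like the part that bears stopper_center but green or pink is not meant.

How it is judged:
By the outcome, as a careful person would: the job done as asked, in the order asked, and still so for the second after the job is handed in, with the robot touching nothing.
It also fails if it takes over 72 s, if anything falls off the work surface, if the arm or the gripper's body presses on something with over 40 N, if the wrist force passes 120 N, or if a joint passes its speed limit or range.

### The arm

A 7-joint arm with a two-finger parallel gripper is mounted at the origin on the work surface. World frame = base frame: x ahead of the robot, y to its left, z up, the work surface at z = 0. Lengths are in m, angles in rad, forces in N, time in s.
With the tool pointing down it reaches from about 0.425 to 0.875 m from the base axis. Payload 4.7 kg.
Tool frame: the origin (TCP) lies on the centre line of the jaws, within the pads' length; the fingertips stand 14 mm ahead of it and the grasp point (between the pads) lies 5 mm behind it; z points along the fingers, x is the direction in which the jaws open and shut, and the axes are right-handed (so a half turn about z gives the same grasp; the last joint's range is limited). The gripper opens to 87 mm and grips with 3 to 60 N. Pads are 19 mm wide; open, the fingers measure 117 mm over their backs; the gripper's body (75 mm by 190 mm) begins 51 mm behind the grasp point.
Start: joints at [-1.236, 0.321, -0.07, 1.45, 0.023, 1.371, -0.057], TCP at [0.205, 0.617, 0.237] pointing down, gripper open.
Joint ranges: [-2.86, 2.86], [-0.3, 2.09], [-1.38, 1.24], [0.06, 2.45], [-1.56, 4.7], [0.09, 2.05], [-2.69, 2.69]. Speed limits (rad/s): [2.57, 2.57, 3.14, 3.14, 3.14, 3.14, 3.14].

### API

Orientations are given as a rotation vector (axis times angle).
In Python, from bench import ctrl gives the robot as it stands.
- The arm moves only by the tool drive_tool, never from a script. Its argument "rows" is a list that holds one entry, the list of rows, each a list of 5 numbers: the shift along the tool's x, y, z scaled (see below), then the turn about the tool's z scaled (see below), then the closure in counts, from 0 (fully open) to 255 (shut). In form: [[[dx, dy, dz, spin, jaw], ...]]. A call has 1 to 20 rows; each row is the pose to reach, as a shift and turn from the pose commanded when the call began, along the tool's axes at that moment, turning the shorter way round; what a row does not reach only later rows make up. The controller multiplies each number of a shift by 300 mm and each number of a turn by pi rad. A row lasts 1/8 s, in which the tool goes at most 62.5 mm and 10.7 degrees, less where a joint would pass 70% of its speed; a pose out of reach is approached as far as the arm can. A call with a number of a shift or a turn outside -1 to 1 is refused whole. A call with a gripper value outside its range is refused whole. The fingers move at their own pace and stop on an object; "grip_force" is the grip in N (left out, the last holds). Time passes only in rows, so rows that repeat a pose let the fingers close. It gives the time, the measured TCP pose, the force and the opening at its end, in the units of the state.
- ctrl.get_state(): the state, without advancing time (a new reading comes with each control period).
- ctrl.get_image(name): name is "side" or "top" or "wrist"; returns a dict with "img" (480x640x3 uint8, blue, green, red), "camera_matrix" (3x3 intrinsics, pixels), "R" (3x3) and "t" (3): a world point X has camera coordinates R X + t. Camera axes: x right, y down, z forward; pixel columns grow to the right and rows downward; lengths in m; the calibration is good to about 2 mm. A picture is of the moment at which its call begins. There is no depth.
- ctrl.close_job(): hands the job in, once; it reports no verdict.
The state is a dict: "time": time; "joint_positions": joint angles; "qd": joint speeds; "joint_torque": joint torques, N m; "position": TCP position; "tool_rot": TCP orientation; "ft_force": force on the tool from outside, world axes, zero at the start; "torque": the same for the moment, N m; "grip_width": opening from 0.0 (shut) to 1.0 (fully open).
Only numpy, scipy, OpenCV 4.12 (cv2) and the standard library are available. Lean on these libraries where they do the work, as an engineer would, in place of code of your own. Each camera call takes 0.05 s, during which the arm holds its last target.

## Working session

There is one attempt and no reset: what is moved stays moved. The work goes in short steps, Python scripts to look and compute and a tool call to move; the robot and the scene stay as the last step left them, time stands still between calls to the robot, and variables do not carry over. Pictures are saved under pics/ and viewed, and the job is handed in when it is done.

Besides the shell and the picture viewer there is one more tool, called after "Call:" by a JSON object that holds its "method" and its "body", one argument or row to a line. drive_tool: Moves the arm, as the interface text tells. Its arguments: {"type":"object","properties":{"rows":{"type":"array"},"grip_force":{"type":"number"}},"required":["rows"]}

```bash
ls; mkdir -p pics; python3 - <<'E'
from bench import ctrl
import cv2,numpy as np
s=ctrl.get_state()
for k,v in s.items(): print(k,np.round(v,4))
for n in ["side","top","wrist"]:
    d=ctrl.get_image(n); cv2.imwrite(f"pics/{n}0.png",d["img"]); print(n,d["camera_matrix"],d["R"],d["t"])
    np.savez(f"pics/{n}0.npz",**d)
E
```

```text
pics
time 0.0
joint_positions [-1.2359  0.3218 -0.0701  1.4517  0.0226  1.3708 -0.0569]
qd [-0.001   0.0018 -0.0004 -0.0014  0.0003 -0.0018 -0.001 ]
joint_torque [-3.00000e-04 -4.91285e+01 -4.04100e-01 -3.12530e+01 -6.41000e-02
  4.38000e-02  2.00000e-04]
position [0.2049 0.6163 0.2355]
tool_rot [ 2.5467e+00  1.8374e+00 -2.4000e-03]
ft_force [ 0.107  -0.6478 -0.0291]
torque [-0.0218  0.0035 -0.0416]
grip_width 1.0011
side [[461.38785797   0.         321.29248471]
 [  0.         461.38785797 236.46611463]
 [  0.           0.           1.        ]] [[ 0.70019191 -0.71360493 -0.02234474]
 [-0.38234917 -0.34836419 -0.85583381]
 [ 0.60294312  0.6077914  -0.51676804]] [-0.3932727   0.26352558  0.76941926]
top [[529.52927655   0.         311.65067099]
 [  0.         529.52927655 230.0413896 ]
 [  0.           0.           1.        ]] [[ 0.00706142 -0.99993885  0.00851045]
 [-0.98841674 -0.00826979 -0.15153861]
 [ 0.15159972 -0.00734179 -0.9884147 ]] [-0.06571956  0.53790717  1.18314018]
wrist [[419.88493514   0.         320.95996675]
 [  0.         419.88493514 242.10091594]
 [  0.           0.           1.        ]] [[ 0.31553541  0.94891091 -0.00234314]
 [ 0.90549651 -0.30035888  0.29976761]
 [ 0.28374897 -0.096709   -0.95400938]] [-0.64890437 -0.03576534  0.3918618 ]
```

View pics/side0.png

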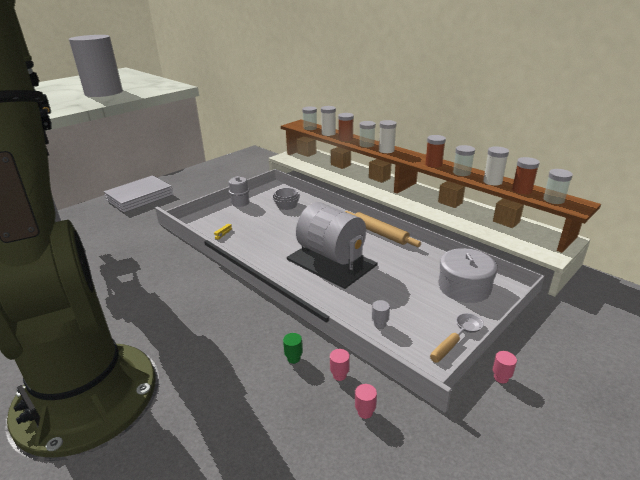

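View pics/top0.png

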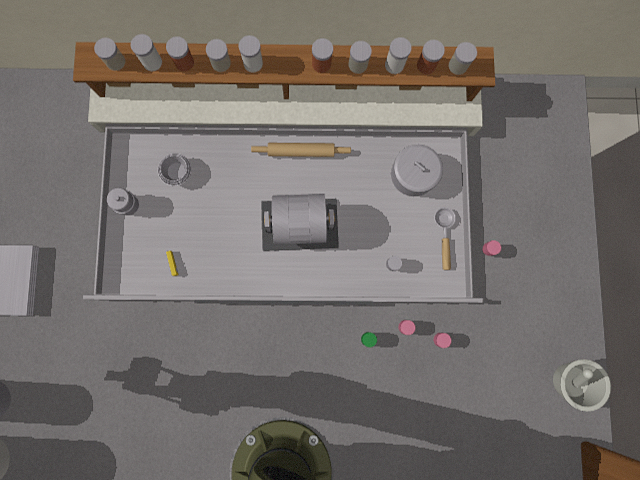

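View pics/wrist0.png

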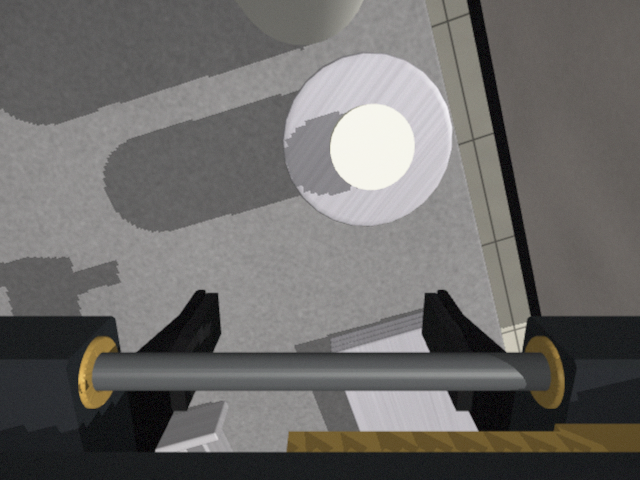

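The top view shows the drum at about (300,218) with its dark base plate, and the stopper at about (395,264). I'll zoom in on both.

```bash
python3 - <<'E'
import cv2,numpy as np
t=cv2.imread("pics/top0.png"); s=cv2.imread("pics/side0.png")
a=cv2.resize(t[180:290,240:420],None,fx=4,fy=4,interpolation=cv2.INTER_CUBIC)
b=cv2.resize(s[190:340,270:420],None,fx=4,fy=4,interpolation=cv2.INTER_CUBIC)
cv2.imwrite("pics/ta.png",a);cv2.imwrite("pics/sa.png",b)
E
```

```text
(no output)
```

View pics/ta.png

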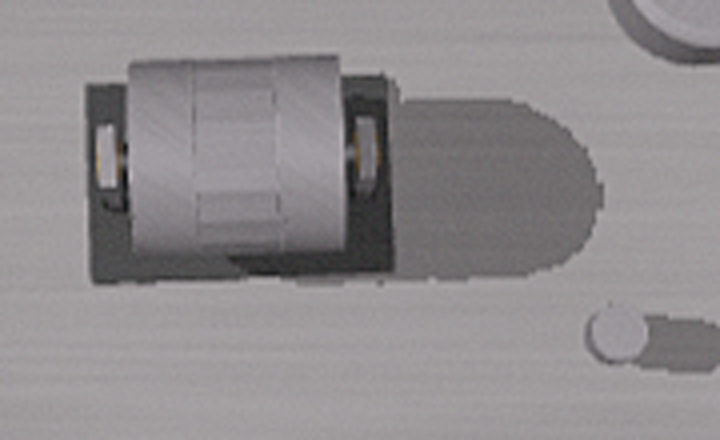

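View pics/sa.png

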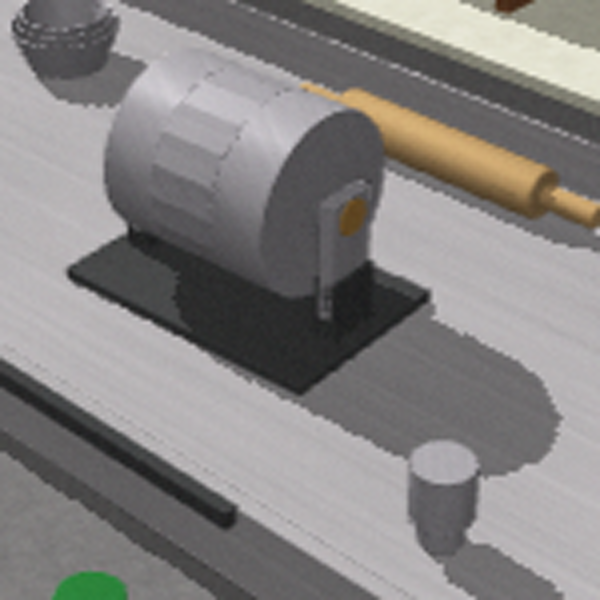

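```bash
cat > h.py <<'E'
import numpy as np,cv2
def load(n): return np.load(f"pics/{n}.npz")
def ray(d,u,v):
    K,R,t=d["camera_matrix"],d["R"],d["t"]
    r=R.T@np.linalg.inv(K)@np.array([u,v,1.]); return -R.T@t, r/np.linalg.norm(r)
def plane(d,u,v,z):
    o,r=ray(d,u,v); return o+r*(z-o[2])/r[2]
def tri(d1,p1,d2,p2):
    o1,r1=ray(d1,*p1);o2,r2=ray(d2,*p2)
    s=np.linalg.lstsq(np.c_[r1,-r2],o2-o1,rcond=None)[0]
    a=o1+s[0]*r1;b=o2+s[1]*r2
    return (a+b)/2,np.linalg.norm(a-b)
def proj(d,X):
    p=d["camera_matrix"]@(d["R"]@np.array(X)+d["t"]); return p[:2]/p[2]
E
python3 - <<'E'
from h import *
T=load("top0");S=load("side0")
for a,b in [((263,251),(287,258)),((337.2,198.8),(377.5,263.2)),((338.2,248),(345,288))]:
    print(tri(T,a,S,b))
P=[plane(T,u,v,0.016) for u,v in [(262,201.2),(337.2,198.8),(338.2,248),(263,251)]]
print(P,np.mean(P,0)); print([np.linalg.norm(P[i]-P[(i+1)%4]) for i in range(4)])
# stopper: head top ellipse, base
print("stopper top",tri(T,(240+619/4,180+331/4),S,(270+443/4,190+462/4)))
E
```

```text
(array([0.49457624, 0.05136613, 0.00597296]), np.float64(0.004661480060623459))
(array([ 0.62031452, -0.12315305,  0.00869701]), np.float64(0.0017661215269857687))
(array([ 0.50296778, -0.12646508,  0.00469223]), np.float64(0.004044669337204799))
[array([0.61068573, 0.05682677, 0.016     ]), array([ 0.61810371, -0.12211303,  0.016     ]), array([ 0.50011324, -0.12443349,  0.016     ]), array([0.49161027, 0.05195189, 0.016     ])] [ 0.55512824 -0.03444197  0.016     ]
[np.float64(0.17909348641665035), np.float64(0.11801328534789564), np.float64(0.17659021331572086), np.float64(0.11917520165343848)]
stopper top (array([ 0.46425757, -0.25219749,  0.0508268 ]), np.float64(0.0029356198503656126))
```

The drum base centre is at about (0.556, -0.034) with 2.5° of yaw, and the stopper is at about (0.464, -0.252). Next I'll move over the drum.

Call:
{"method": "drive_tool", "body": {
  "rows": [
    [[-0.84, 0.9, 0, -0.116, 79], [-0.84, 0.9, 0, -0.116, 79], [-0.84, 0.9, 0, -0.116, 79], [-0.84, 0.9, 0, -0.116, 79], [-0.84, 0.9, 0, -0.116, 79], [-0.84, 0.9, 0, -0.116, 79], [-0.84, 0.9, 0, -0.116, 79]]
  ]
}}

```text
time: 1.02
position: [0.3844, 0.2878, 0.2367]
tool_rot: [2.182, 2.259, 0.0]
ft_force: [-0.3, 1.0, -1.2]
grip_width: 0.689
```

```bash
cat >> h.py <<'E'
from scipy.spatial.transform import Rotation as Ro
YAW=0.044; C=np.array([0.5555,-0.0345])
def go(target,yaw=None,st=None):
    """numbers for a shift to world target with x-axis angle yaw(rad)"""
    from bench import ctrl
    s=ctrl.get_state(); R=Ro.from_rotvec(s["tool_rot"]).as_matrix()
    d=R.T@(np.array(target)-s["position"])
    a=np.arctan2(R[1,0],R[0,0])
    sp=0 if yaw is None else -(yaw-a)/np.pi
    print("t",round(s["time"],2),"pos",np.round(s["position"],4),"xang",round(np.degrees(a),2),"F",np.round(s["ft_force"],2),"tilt",np.round(R[:,2],4))
    print("num",np.round(d/0.3,4),"spin",round(sp,4))
E
python3 -c "
from h import *
go([.5555,-.0345,.235],np.pi/2+YAW)"
```

```text
t 1.02 pos [0.3844 0.2878 0.2367] xang 91.98 F [-0.29  0.99 -1.21] tilt [ 8.e-04 -7.e-04 -1.e+00]
num [-1.0935  0.5329  0.0069] spin -0.003
```

Call:
{"method": "drive_tool", "body": {
  "rows": [
    [[-1, 0.5, 0, -0.003, 79], [-1, 0.5, 0, -0.003, 79], [-1, 0.5, 0.0, -0.003, 79], [-1, 0.53, 0.1, -0.003, 79], [-1, 0.53, 0.1, -0.003, 79], [-1, 0.53, 0.1, -0.003, 79], [-1, 0.53, 0.1, -0.003, 79]]
  ]
}}

```text
time: 1.9
position: [0.554, -0.002, 0.2056]
tool_rot: [-2.166, -2.275, 0.003]
ft_force: [-0.3, 1.3, 0.3]
grip_width: 0.688
```

```bash
python3 -c "
from h import *
from bench import ctrl
for n in ['wrist','top','side']:
    d=ctrl.get_image(n); cv2.imwrite(f'pics/{n}1.png',d['img']); np.savez(f'pics/{n}1.npz',**d)
go([.5555,-.0345,.200],np.pi/2+YAW)"
```

```text
t 2.05 pos [0.5534 0.002  0.2064] xang 93.19 F [-0.12  0.42  0.02] tilt [-5.e-04  1.e-03 -1.e+00]
num [-0.1218  0.0003  0.0213] spin 0.0037
```

View pics/wrist1.png

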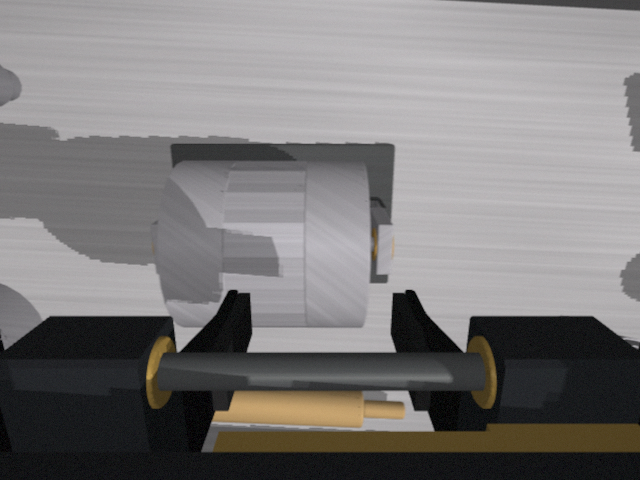

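View pics/side1.png

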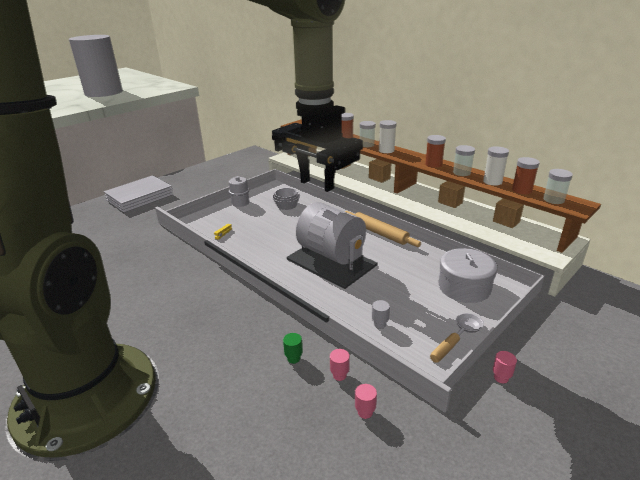

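```bash
python3 -c "
import cv2
a=cv2.imread('pics/wrist1.png')[150:335,150:400]
l=cv2.createCLAHE(4,(4,4)).apply(cv2.cvtColor(a,6)); cv2.imwrite('pics/w1z.png',cv2.resize(l,None,fx=3,fy=3,interpolation=2))"
```

```text
(no output)
```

View pics/w1z.png

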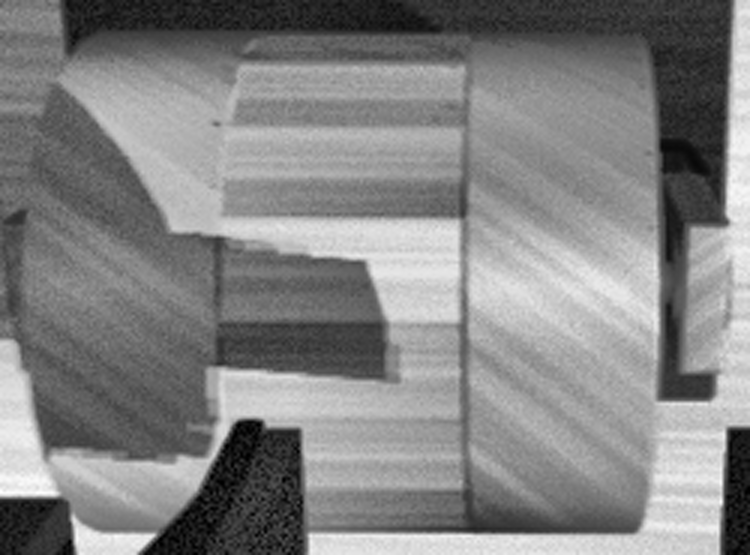

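Call:
{"method": "drive_tool", "body": {
  "rows": [
    [[-0.122, 0.007, 0.05, 0.004, 79], [-0.122, 0.007, 0.1, 0.004, 79], [-0.122, 0.007, 0.136, 0.004, 79], [-0.122, 0.007, 0.136, 0.004, 79], [-0.122, 0.007, 0.136, 0.004, 79]]
  ]
}}

```text
time: 2.68
position: [0.5581, -0.0355, 0.1662]
tool_rot: [2.174, 2.268, 0.001]
ft_force: [-0.8, 1.2, 0.9]
grip_width: 0.692
```

```bash
python3 -c "
from h import *
go([.5555,-.0345,.150],np.pi/2+YAW)"
```

```text
t 2.67 pos [ 0.5581 -0.0355  0.1662] xang 92.42 F [-0.83  1.18  0.9 ] tilt [ 7.e-04  5.e-04 -1.e+00]
num [ 0.0037 -0.0084  0.054 ] spin -0.0006
```

Call:
{"method": "drive_tool", "body": {
  "rows": [
    [[0, -0.008, 0.01, 0, 79], [0, -0.008, 0.02, 0, 79], [0, -0.008, 0.028, 0, 79], [0, -0.008, 0.036, 0, 79], [0, -0.008, 0.04, 0, 79]]
  ]
}}

```text
time: 3.3
position: [0.5554, -0.0368, 0.1538]
tool_rot: [-2.176, -2.266, -0.0]
ft_force: [-0.9, 0.1, 2.7]
grip_width: 0.689
```

Call:
{"method": "drive_tool", "body": {
  "rows": [
    [[0, 0, 0.007, 0, 79], [0, 0, 0.013, 0, 79], [0, 0, 0.013, 0, 79]]
  ]
}}

```text
time: 3.68
position: [0.5566, -0.0368, 0.1515]
tool_rot: [2.175, 2.265, 0.004]
ft_force: [-1.6, -0.4, 8.9]
grip_width: 0.691
```

Call:
{"method": "drive_tool", "body": {
  "rows": [
    [[0, -0.017, 0, 0, 79], [0, -0.033, 0, 0, 79], [0, -0.05, 0.001, 0, 79], [0, -0.067, 0.003, 0, 79], [0, -0.067, 0.003, 0, 79]]
  ]
}}

```text
time: 4.3
position: [0.5359, -0.0377, 0.1502]
tool_rot: [2.175, 2.265, 0.003]
ft_force: [0.4, 0.6, 6.7]
grip_width: 0.693
```

```bash
python3 -c "
from h import *
from bench import ctrl
for n in ['wrist']:
    d=ctrl.get_image(n); cv2.imwrite(f'pics/{n}2.png',d['img'][100:380]); np.savez(f'pics/{n}2.npz',**d)
go([.5555,-.0345,.200],np.pi/2+YAW)"
```

```text
t 4.35 pos [ 0.5359 -0.0377  0.1502] xang 92.31 F [-1.24  0.08  6.49] tilt [ 2.e-03  5.e-04 -1.e+00]
num [ 0.008   0.0661 -0.1658] spin -0.0012
```

View pics/wrist2.png

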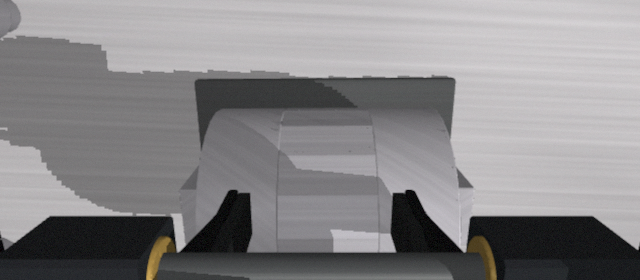

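Call:
{"method": "drive_tool", "body": {
  "rows": [
    [[0, -0.017, 0.006, 0, 79], [0, -0.033, 0.012, 0, 79], [0, -0.05, 0.02, 0, 79], [0, -0.06, 0.026, 0, 79]]
  ]
}}

```text
time: 4.85
position: [0.5172, -0.0385, 0.1418]
tool_rot: [2.176, 2.266, 0.001]
ft_force: [-1.2, -0.2, 4.2]
grip_width: 0.691
```

```bash
python3 -c "
from h import *
from bench import ctrl
for n in ['wrist','top']:
    d=ctrl.get_image(n); cv2.imwrite(f'pics/{n}3.png',d['img'][100:380]); np.savez(f'pics/{n}3.npz',**d)
go([.5555,-.0345,.200],np.pi/2+YAW)"
```

```text
t 4.95 pos [ 0.5167 -0.0385  0.1415] xang 92.3 F [-3.1  -0.14  5.48] tilt [-7.e-04  2.e-04 -1.e+00]
num [ 0.0083  0.1295 -0.1952] spin -0.0012
```

View pics/wrist3.png

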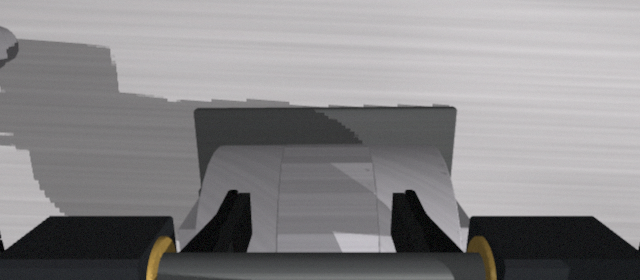

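Call:
{"method": "drive_tool", "body": {
  "rows": [
    [[0.008, 0.0, -0.04, 0, 79], [0.008, 0.0, -0.08, 0, 79], [0.008, 0.13, -0.085, 0, 79], [0.008, 0.253, -0.07, 0, 79], [0.008, 0.253, -0.045, 0, 79], [0.008, 0.253, -0.045, 0, 79]]
  ]
}}

```text
time: 5.7
position: [0.592, -0.0329, 0.154]
tool_rot: [-2.175, -2.265, 0.003]
ft_force: [-0.6, -0.2, -0.3]
grip_width: 0.689
```

```bash
python3 -c "
from h import *
from bench import ctrl
for n in ['wrist']:
    d=ctrl.get_image(n); cv2.imwrite(f'pics/{n}4.png',d['img'][100:380]); np.savez(f'pics/{n}4.npz',**d)
go([.5925,-.036,.1445],np.pi/2+YAW)"
```

```text
t 5.75 pos [ 0.592  -0.033   0.1545] xang 92.3 F [ 0.37 -0.07  0.72] tilt [-0.0013  0.     -1.    ]
num [-0.01    0.0012  0.0332] spin -0.0012
```

View pics/wrist4.png

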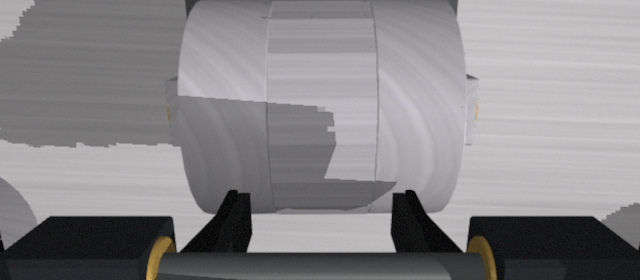

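Call:
{"method": "drive_tool", "body": {
  "rows": [
    [[0, 0, 0.01, 0, 79], [0, 0, 0.018, 0, 79], [0, 0, 0.025, 0, 79], [0, 0, 0.032, 0, 79], [0, 0, 0.032, 0, 79]]
  ]
}}

```text
time: 6.38
position: [0.5939, -0.0327, 0.1459]
tool_rot: [2.175, 2.265, 0.003]
ft_force: [0.8, -0.1, 3.6]
grip_width: 0.689
```

Call:
{"method": "drive_tool", "body": {
  "rows": [
    [[0, 0, 0.0055, 0, 79], [0, -0.017, -0.0043, 0, 79], [0, -0.033, -0.011, 0, 79], [0, -0.05, -0.016, 0, 79], [0, -0.067, -0.0195, 0, 79], [0, -0.083, -0.0213, 0, 79], [0, -0.1, -0.0217, 0, 79]]
  ]
}}

```text
time: 7.25
position: [0.5634, -0.0341, 0.1524]
tool_rot: [2.176, 2.265, 0.002]
ft_force: [1.2, -0.3, 6.4]
grip_width: 0.69
```

Call:
{"method": "drive_tool", "body": {
  "rows": [
    [[0, -0.017, 0, 0, 79], [0, -0.033, 0, 0, 79], [0, -0.05, 0, 0, 79], [0, -0.067, 0, 0, 79], [0, -0.083, 0.0015, 0, 79], [0, -0.1, 0.0045, 0, 79], [0, -0.117, 0.01, 0, 79], [0, -0.133, 0.0165, 0, 79], [0, -0.143, 0.022, 0, 79]]
  ]
}}

```text
time: 8.38
position: [0.5194, -0.036, 0.1444]
tool_rot: [-2.176, -2.265, 0.001]
ft_force: [0.0, -1.3, 3.5]
grip_width: 0.691
```

```bash
python3 -c "
from h import *
go([.5925,-.036,.1445],np.pi/2+YAW)"
```

```text
t 8.38 pos [ 0.5194 -0.036   0.1444] xang 92.31 F [ 0.03 -1.27  3.48] tilt [-1.1e-03 -2.0e-04 -1.0e+00]
num [-0.0098  0.2436 -0.0005] spin -0.0012
```

Call:
{"method": "drive_tool", "body": {
  "rows": [
    [[0.0, 0.0, -0.03, 0, 79], [0.0, 0.0, -0.07, 0, 79], [0, 0.13, -0.075, 0, 79], [0, 0.247, -0.06, 0, 79], [0, 0.247, -0.03, 0, 79], [0, 0.247, -0.03, 0, 79]]
  ]
}}

```text
time: 9.12
position: [0.593, -0.0328, 0.1531]
tool_rot: [-2.175, -2.265, 0.003]
ft_force: [0.3, 0.5, 0.5]
grip_width: 0.689
```

```bash
python3 -c "
from h import *
from bench import ctrl
for n in ['wrist','top']:
    d=ctrl.get_image(n); cv2.imwrite(f'pics/{n}5.png',d['img'][80:380]); np.savez(f'pics/{n}5.npz',**d)
go([.5935,-.036,.1445],np.pi/2+YAW)"
```

```text
t 9.22 pos [ 0.5934 -0.0329  0.1541] xang 92.31 F [-0.6  -1.03  0.25] tilt [-6.e-04  4.e-04 -1.e+00]
num [-0.0105  0.      0.0321] spin -0.0012
```

View pics/wrist5.png

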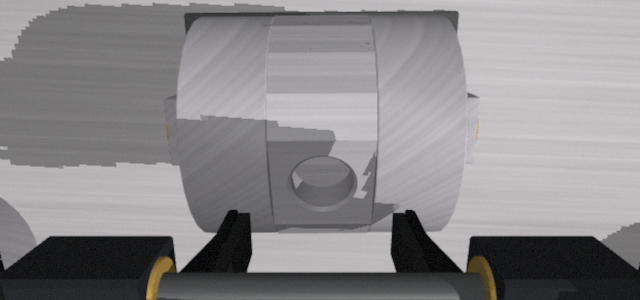

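```bash
cat >> h.py <<'E'
def hit(d,u,v,r,C=C,zc=0.0855,yaw=YAW):
    """ray onto cylinder radius r about axle; angle (deg) of hit from up, + toward +x; and y along axle"""
    o,w=ray(d,u,v); ex=np.array([np.cos(yaw),np.sin(yaw),0]); ey=np.array([-np.sin(yaw),np.cos(yaw),0])
    c=np.array([C[0],C[1],zc]); p=o-c
    ox,oz,wx,wz=p@ex,p[2],w@ex,w[2]
    a=wx*wx+wz*wz;b=ox*wx+oz*wz;cc=ox*ox+oz*oz-r*r
    D=b*b-a*cc
    if D<0: return None
    s=(-b-np.sqrt(D))/a
    return np.degrees(np.arctan2(ox+s*wx,oz+s*wz)), (p+s*w)@ey
E
python3 -c "
from h import *
d=load('wrist5'); W=d['img']
print('hole',hit(d,322,262.5,.0504), hit(d,322,237,.0522),hit(d,322,288,.0522))
a=W[75:320,170:480]; l=cv2.createCLAHE(4,(4,4)).apply(cv2.cvtColor(a,6)); cv2.imwrite('pics/w5z.png',cv2.resize(l,None,fx=2.5,fy=2.4,interpolation=2))
print('plate corners', )
"
```

```text
hole (np.float64(18.371042477234614), np.float64(0.0006364093444423882)) (np.float64(3.6620104620618106), np.float64(0.0006664608427807454)) (np.float64(34.756482328586955), np.float64(0.0006036479310327014))
plate corners
```

View pics/w5z.png

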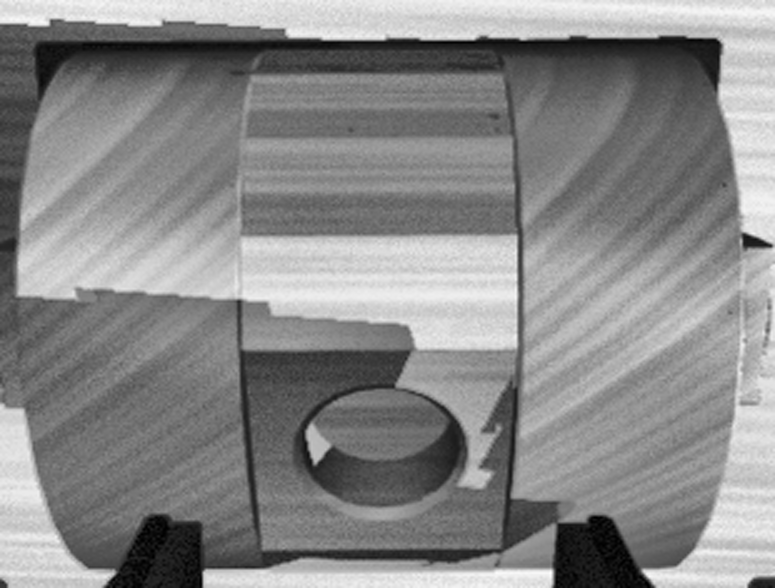

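```bash
python3 -c "
from h import *
d=load('wrist5')
for v in (220.8,304.2): print(hit(d,322,v,.055))
# silhouette: signed distance of ray from axle
def dist(v,u=322):
    o,w=ray(d,u,v); c=np.array([C[0],C[1],.0855]);p=o-c
    n=np.hypot(w[0],w[2]); return (p[0]*w[2]-p[2]*w[0])/n
for v in (92,95,98,309,312,314): print(v,dist(v))
"
```

```text
(np.float64(-4.320028458401086), np.float64(0.0006839482162886326))
(np.float64(47.11358294926826), np.float64(0.0005821084088097754))
92 0.05420132443465519
95 0.052847623284130694
98 0.05148573122088196
309 -0.054857304559878965
312 -0.05633808135403516
314 -0.05732187386580979
```

Call:
{"method": "drive_tool", "body": {
  "rows": [
    [[-0.005, 0, -0.03, 0, 79], [-0.005, -0.09, -0.03, 0, 79], [-0.005, -0.09, -0.02, 0, 79], [-0.005, -0.09, -0.01, 0, 79], [-0.005, -0.09, -0.003, 0, 79], [-0.005, -0.09, 0.004, 0, 79], [-0.005, -0.09, 0.006, 0, 79]]
  ]
}}

```text
time: 10.1
position: [0.5678, -0.0353, 0.1527]
tool_rot: [2.176, 2.266, 0.001]
ft_force: [-0.7, 1.2, 4.5]
grip_width: 0.692
```

Now drag about 18 mm toward the robot and lift straight off.

Call:
{"method": "drive_tool", "body": {
  "rows": [
    [[0, 0, 0.004, 0, 79], [0, -0.015, 0.004, 0, 79], [0, -0.03, 0.004, 0, 79], [0, -0.045, 0.004, 0, 79], [0, -0.06, 0.004, 0, 79], [0, -0.06, 0.004, 0, 79], [0, -0.06, 0.0, 0, 79], [0, -0.06, -0.03, 0, 79], [0, 0.1, -0.15, 0, 79], [0, 0.1, -0.15, 0, 79], [0, 0.1, -0.15, 0, 79]]
  ]
}}

```text
time: 11.48
position: [0.5967, -0.0344, 0.1966]
tool_rot: [-2.176, -2.265, 0.002]
ft_force: [0.3, -0.2, -0.3]
grip_width: 0.688
```

```bash
python3 -c "
from h import *
from bench import ctrl
for n in ['wrist','top']:
    d=ctrl.get_image(n); cv2.imwrite(f'pics/{n}6.png',d['img']); np.savez(f'pics/{n}6.npz',**d)
a=load('wrist6')['img'][60:380,140:500]; cv2.imwrite('pics/w6z.png',cv2.resize(a,None,fx=2,fy=1.8,interpolation=2))
go([.5935,-.036,.1445],np.pi/2+YAW)"
```

```text
t 11.57 pos [ 0.596  -0.0343  0.1963] xang 92.3 F [0.84 0.23 0.47] tilt [-0.0022  0.     -1.    ]
num [-0.0053 -0.0083  0.1725] spin -0.0012
```

View pics/w6z.png

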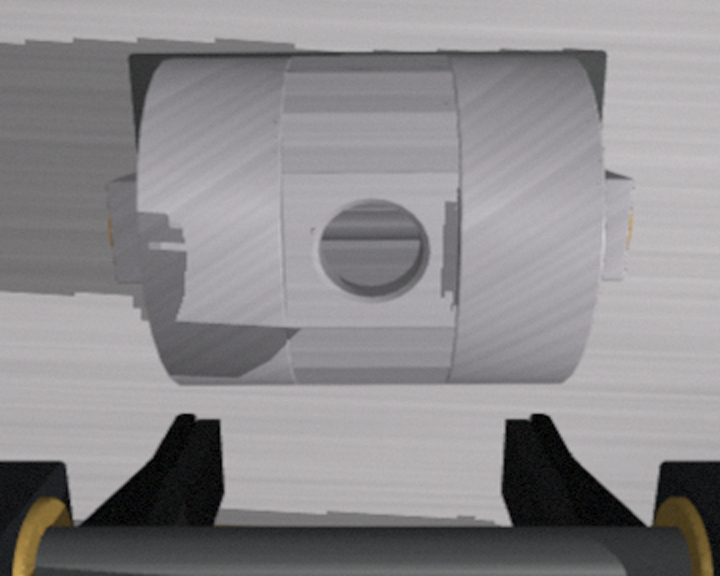

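View pics/top6.png

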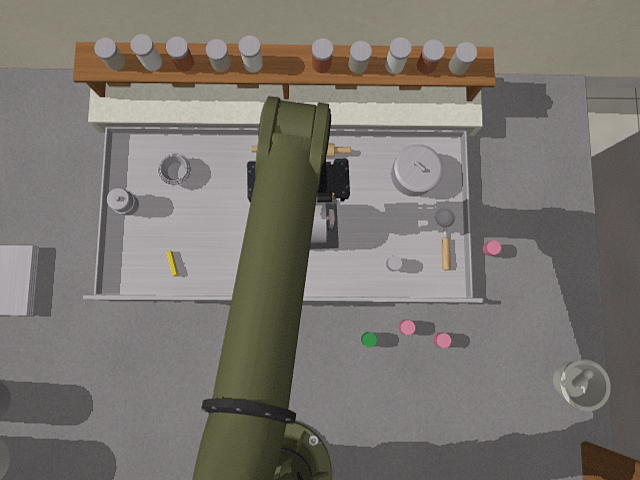

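```bash
cat >> h.py <<'E'
from scipy.optimize import least_squares
def fitdrum(d,u,sil,edges,hole,zfix=None,C=C):
    """sil=(v_front,v_back) silhouette rows, edges=(v_-x, v_+x) rows, hole row; at column u"""
    ex=np.array([np.cos(YAW),np.sin(YAW),0])
    def dd(v):
        o,w=ray(d,u,v); p=o-np.array([*C,0]); return p@ex,p[2],w@ex,w[2]
    def perp(v,x,z):
        a,b,wx,wz=dd(v); n=np.hypot(wx,wz); return ((a-x)*wz-(b-z)*wx)/n
    def f(P):
        x,z,q=P[0],P[1],P[2]; e=[]
        e+=[abs(perp(sil[0],x,z))-.055,abs(perp(sil[1],x,z))-.055]
        h=np.arctan(22/50.4)
        for v,s in zip(edges,(-1,1)):
            e.append(perp(v,x+.055*np.sin(q+s*h),z+.055*np.cos(q+s*h)))
        if hole: e.append(perp(hole,x+.0504*np.sin(q),z+.0504*np.cos(q)))
        e.append((z-.0855)/2)
        return np.array(e)*1000
    r=least_squares(f,[0,.0855,0]); print("dx,z mm",r.x[:2]*1000,"q deg",np.degrees(r.x[2]),"res mm",np.round(r.fun,2)); return r.x
E
python3 -c "
from h import *
d=load('wrist6')
fitdrum(d,326.5,(91,272.8),(155.6,241.1),198.3)
d=load('wrist5'); fitdrum(d,322,(95,311.7),(220.8,304.2),262.5)
d=load('wrist6')
print(hit(d,326.5,198.3,.0504))
print('uprights', [plane(d,140+u/2,60+v/1.8,.0985) for u,v in [(108,187),(113,281),(635,180),(629,280)]])
"
```

```text
dx,z mm [ 1.77171184 84.76521916] q deg -1.2001544511334723 res mm [-0.35 -0.37 -0.37 -0.05  0.43 -0.37]
dx,z mm [ 1.95415073 85.15346877] q deg 17.00617044707699 res mm [-0.18 -0.33 -0.33 -0.58  0.77 -0.17]
(np.float64(0.1440865000451221), np.float64(0.0012968523482878268))
uprights [array([ 0.54594877, -0.11003263,  0.0985    ]), array([ 0.57707861, -0.11008477,  0.0985    ]), array([0.53760718, 0.04220631, 0.0985    ]), array([0.57049559, 0.04491789, 0.0985    ])]
```

Hole is about 1° from vertical, measured consistently in two images. Now to the stopper.

Call:
{"method": "drive_tool", "body": {
  "rows": [
    [[-0.709, -0.469, 0, 0, 79], [-0.709, -0.469, 0, 0, 79], [-0.709, -0.469, 0, 0, 79], [-0.709, -0.469, 0, 0, 79], [-0.709, -0.469, 0.15, 0, 79], [-0.709, -0.469, 0.25, 0, 79], [-0.709, -0.469, 0.25, 0, 79]]
  ]
}}

```text
time: 12.45
position: [0.4625, -0.2513, 0.1198]
tool_rot: [-2.173, -2.261, 0.004]
ft_force: [0.4, -0.6, 0.2]
grip_width: 0.686
```

```bash
python3 -c "
from h import *
from bench import ctrl
for n in ['wrist','top','side']:
    d=ctrl.get_image(n); cv2.imwrite(f'pics/{n}7.png',d['img']); np.savez(f'pics/{n}7.npz',**d)
go([.464,-.252,.1445],np.pi/2+YAW)"
```

```text
t 12.6 pos [ 0.4659 -0.2525  0.1233] xang 92.34 F [ 0.34  0.6  -0.59] tilt [ 1.6e-03 -3.0e-04 -1.0e+00]
num [ 0.0019 -0.0061 -0.0706] spin -0.001
```

View pics/wrist7.png

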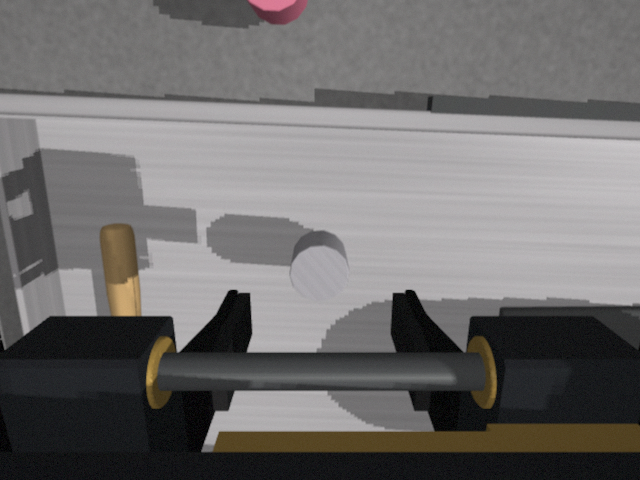

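View pics/top7.png

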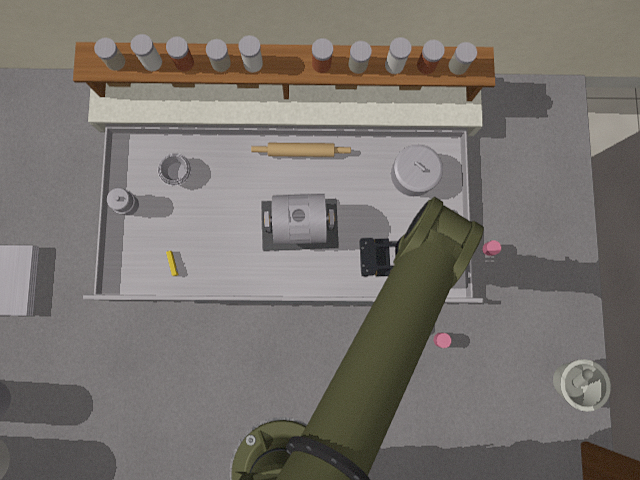

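```bash
python3 -c "
from h import *
d=load('wrist7');T=load('top7');T0=load('top0')
for v in (271,273.5): print('wrist stopper',plane(d,320,v,.051))
print('left/right',plane(d,291,270,.051)-plane(d,349,270,.051))
print('top stopper',plane(T0,394.8,262.8,.051))
print('wrist hole',plane(load('wrist6'),326.5,198.3,.136))
a=T['img'][190:250,260:340]; cv2.imwrite('pics/t7z.png',cv2.resize(a,None,fx=8,fy=8,interpolation=2))
a=d['img'][220:320,270:370]; cv2.imwrite('pics/w7z.png',cv2.resize(a,None,fx=6,fy=6,interpolation=2))
"
```

```text
wrist stopper [ 0.46355236 -0.25157147  0.051     ]
wrist stopper [ 0.46502833 -0.25151415  0.051     ]
left/right [ 0.00123542 -0.0319483   0.        ]
top stopper [ 0.46308819 -0.25121131  0.051     ]
wrist hole [ 0.55554948 -0.03320091  0.136     ]
```

View pics/t7z.png

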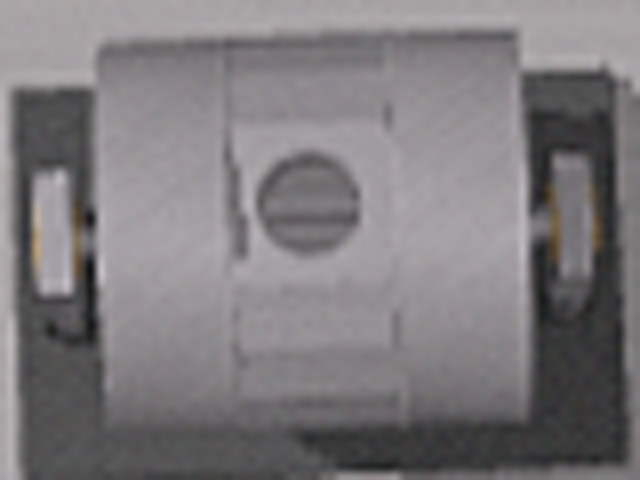

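View pics/w7z.png

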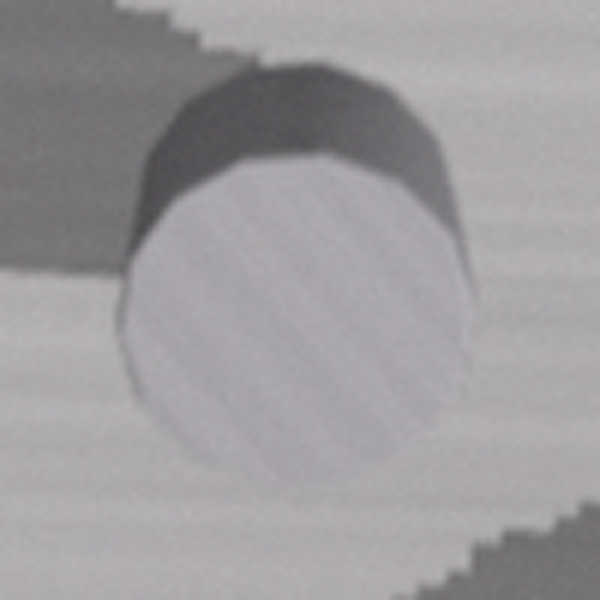

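```bash
python3 -c "
from h import *
T=load('top7')
print('top hole',plane(T,298.5,215.4,.136)); print(hit(T,298.5,215.4,.0504,C=np.array([.5573,-.034])))
go([.464,-.2515,.1445],np.pi/2+YAW)
for v in (189.9+232/8-8+8,): pass
# upright tops in top image
print([plane(T,260+u/8,190+v/8,.0985) for u,v in [(53,170),(53,298),(573,155),(575,282)]])
"
```

```text
top hole [ 0.55533041 -0.03250152  0.136     ]
(np.float64(-2.1345083893201178), np.float64(0.0015850111390260855))
t 12.6 pos [ 0.4659 -0.2525  0.1233] xang 92.34 F [ 0.34  0.6  -0.59] tilt [ 1.6e-03 -3.0e-04 -1.0e+00]
num [ 0.0036 -0.0061 -0.0706] spin -0.001
[array([0.57086425, 0.03881025, 0.0985    ]), array([0.53501249, 0.03809534, 0.0985    ]), array([ 0.57634149, -0.10509949,  0.0985    ]), array([ 0.54069097, -0.10569925,  0.0985    ])]
```

```bash
cat >> h.py <<'E'
def avg(n=6):
    from bench import ctrl
    P=[]
    for i in range(n):
        P.append(ctrl.get_state()["position"]); ctrl.get_image("wrist")
    P=np.array(P); print("avg",P.mean(0).round(4),"sd",P.std(0).round(4)); return P.mean(0)
E
python3 -c "
from h import *
avg()"
```

```text
avg [ 0.4661 -0.2525  0.1234] sd [0.0002 0.     0.0002]
```

Call:
{"method": "drive_tool", "body": {
  "rows": [
    [[0.003, -0.007, 0.1, 0, 79], [0.003, -0.007, 0.2, 0, 79], [0.003, -0.007, 0.25, 0, 79], [0.003, -0.007, 0.27, 0, 79], [0.003, -0.007, 0.27, 0, 79], [0.003, -0.007, 0.27, 0, 79]]
  ]
}}

```text
time: 13.65
position: [0.464, -0.2519, 0.0421]
tool_rot: [2.175, 2.265, 0.001]
ft_force: [0.6, -1.0, -0.0]
grip_width: 0.695
```

```bash
python3 -c "
from h import *
from bench import ctrl
avg(3)
d=ctrl.get_image('wrist'); cv2.imwrite('pics/wrist8.png',d['img']); np.savez('pics/wrist8.npz',**d)
d=ctrl.get_image('side'); cv2.imwrite('pics/side8.png',cv2.resize(d['img'][230:380,270:470],None,fx=4,fy=4))
go([.464,-.2515,.042],np.pi/2+YAW)"
```

```text
avg [ 0.4639 -0.2518  0.042 ] sd [0.0001 0.     0.0001]
t 13.9 pos [ 0.4635 -0.2516  0.0416] xang 92.32 F [ 0.05 -0.49 -0.2 ] tilt [ 9.e-04 -0.e+00 -1.e+00]
num [ 0.0003  0.0017 -0.0014] spin -0.0011
```

View pics/wrist8.png

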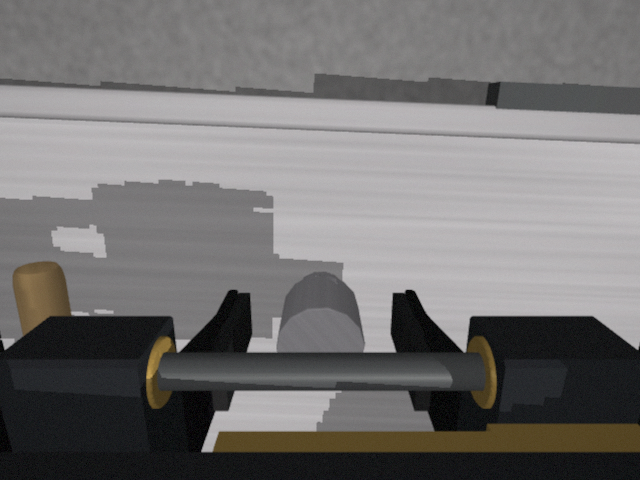

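View pics/side8.png

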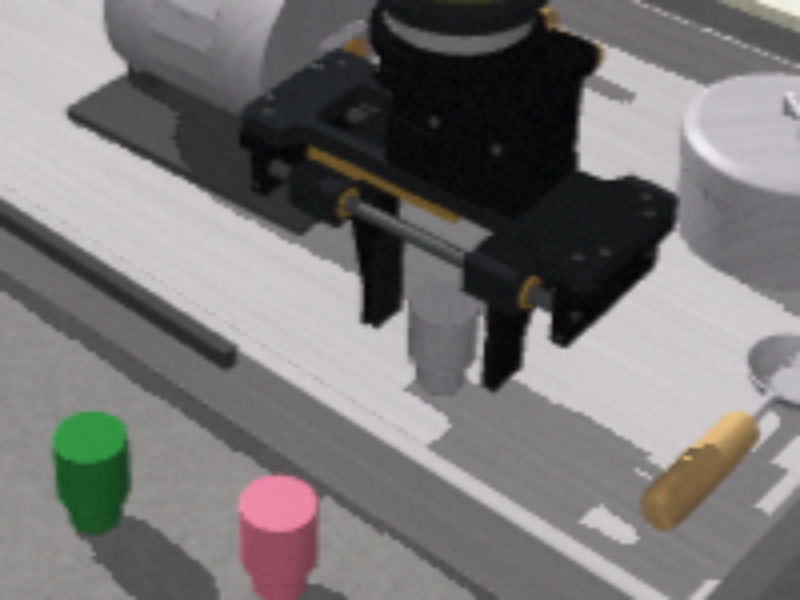

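Call:
{"method": "drive_tool", "body": {
  "rows": [
    [[0, 0.0, 0, 0, 200], [0, 0.0, 0, 0, 200], [0, 0.0, 0, 0, 200], [0, 0.0, 0, 0, 200], [0, 0, 0, 0, 200], [0, 0, 0, 0, 200]]
  ],
  "grip_force": 25
}}

```text
time: 14.65
position: [0.4631, -0.2516, 0.0411]
tool_rot: [-2.176, -2.266, -0.0]
ft_force: [-0.7, -0.0, 0.1]
grip_width: 0.365
```

```bash
python3 -c "
from h import *
avg(2)
go([.464,-.2515,.042],np.pi/2+YAW)"
```

```text
avg [ 0.4631 -0.2516  0.0411] sd [0. 0. 0.]
t 14.75 pos [ 0.4632 -0.2516  0.0411] xang 92.32 F [0.55 0.05 0.01] tilt [ 0.  0. -1.]
num [ 0.0001  0.0028 -0.0029] spin -0.0011
```

Call:
{"method": "drive_tool", "body": {
  "rows": [
    [[0, 0, -0.03, 0, 200], [0, 0, -0.2, 0, 200], [0, 0, -0.4, 0, 200], [0, 0, -0.565, 0, 200], [0.716, 0.335, -0.565, 0, 200], [0.716, 0.335, -0.565, 0, 200], [0.716, 0.335, -0.565, 0, 200], [0.716, 0.335, -0.565, 0, 200], [0.716, 0.335, -0.565, 0, 200], [0.716, 0.335, -0.565, 0, 200], [0.716, 0.335, -0.565, 0, 200]]
  ]
}}

```text
time: 16.12
position: [0.5545, -0.0348, 0.211]
tool_rot: [2.179, 2.262, -0.0]
ft_force: [0.2, -0.4, -0.5]
grip_width: 0.36
```

```bash
python3 -c "
from h import *
from bench import ctrl
avg(3)
for n in ['wrist','top','side']:
    d=ctrl.get_image(n); cv2.imwrite(f'pics/{n}9.png',d['img']); np.savez(f'pics/{n}9.npz',**d)
S=load('side9')['img'];cv2.imwrite('pics/s9z.png',cv2.resize(S[150:300,240:400],None,fx=4,fy=4,interpolation=2))
go([.5550,-.033,.200],np.pi/2+YAW)"
```

```text
avg [ 0.5545 -0.0346  0.211 ] sd [0.     0.0002 0.    ]
t 16.43 pos [ 0.5548 -0.0334  0.2108] xang 92.26 F [ 0.77  0.05 -0.76] tilt [ 2.e-04  2.e-04 -1.e+00]
num [0.0012 0.0008 0.0359] spin -0.0014
```

View pics/wrist9.png

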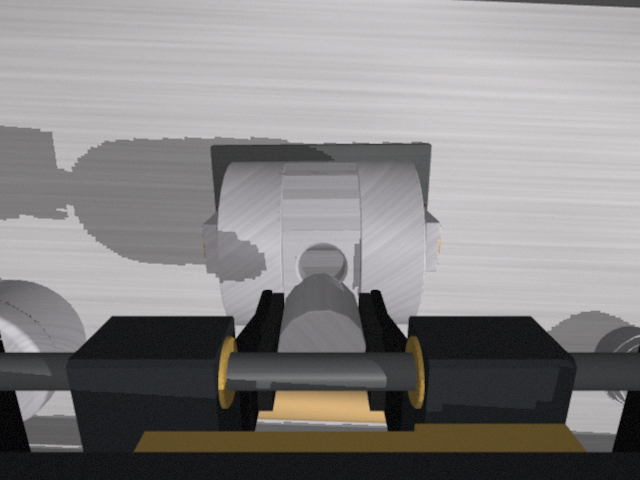

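View pics/s9z.png

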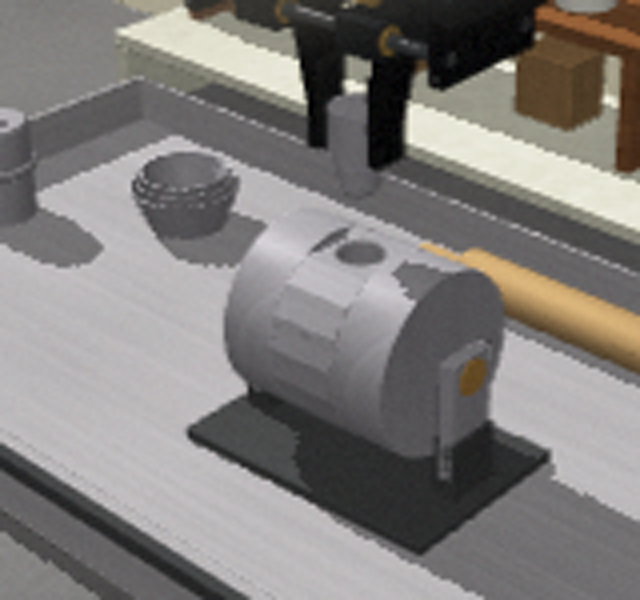

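```bash
python3 -c "
from h import *
w=load('wrist9');S=load('side9')
print('hole wrist',plane(w,323,262.5,.136),' hole side',plane(S,330.25,213,.136))
f=plane(w,321,275,.169);print('foot front wrist',f)
p=proj(S,[.5548,-.0334,.169]); print('foot centre proj side',p, (p-np.array([240,150]))*4)
p=proj(S,[.5548,-.0334,.219]); print('head top proj side',p, (p-np.array([240,150]))*4)
p=proj(S,[.5555,-.033,.136]); print('hole proj side',(p-np.array([240,150]))*4)
p=proj(w,[.5548,-.0334,.219]); print('head top proj wrist',p)
a=w['img'][225:365,260:390]; cv2.imwrite('pics/w9z.png',cv2.resize(a,None,fx=4.5,fy=4.2,interpolation=2))
"
```

```text
hole wrist [ 0.55325808 -0.03297118  0.136     ]  hole side [ 0.55448055 -0.03878201  0.136     ]
foot front wrist [ 0.54759297 -0.03431636  0.169     ]
foot centre proj side [328.3556826  198.67591405] [353.42273039 194.70365619]
head top proj side [328.01256895 177.32520209] [352.05027581 109.30080834]
hole proj side [354.64365616 248.00676847]
head top proj wrist [322.70871982 342.68545921]
```

View pics/w9z.png

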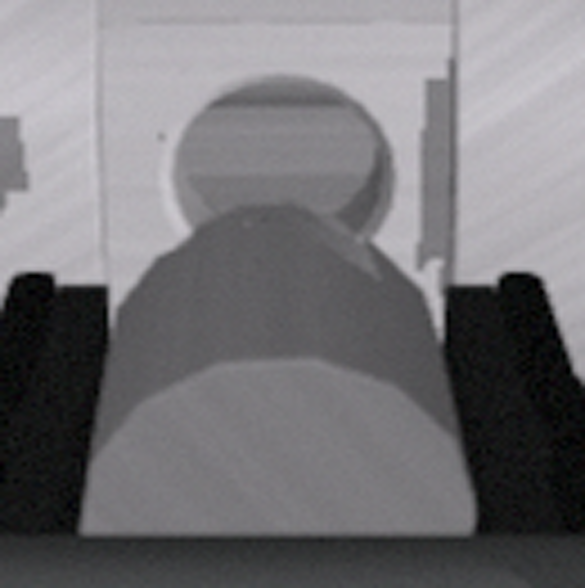

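```bash
python3 -c "
from h import *
w=load('wrist9')
print('hole',plane(w,322.4,266,.136))
for x in (.5538,.5548,.5558,.5568):
  print(x,[np.round(proj(w,[x-r,-.0334,z]),1) for r,z in [(.0165,.219),(.0165,.1875),(.012,.1725),(.010,.1695)]])
print('observed head top front row',225+358/4.2,'upper contour',225+203/4.2)
"
```

```text
hole [ 0.55537506 -0.03322684  0.136     ]
0.5538 [array([324.6, 300.3]), array([324., 269.]), array([323.4, 266.4]), array([323.2, 268.1])]
0.5548 [array([324.5, 302.8]), array([323.9, 271.2]), array([323.3, 268.4]), array([323.1, 270.1])]
0.5558 [array([324.4, 305.3]), array([323.8, 273.3]), array([323.2, 270.4]), array([323., 272.])]
0.5568 [array([324.3, 307.7]), array([323.7, 275.4]), array([323.2, 272.4]), array([323. , 273.9])]
observed head top front row 310.23809523809524 upper contour 273.3333333333333
```

Call:
{"method": "drive_tool", "body": {
  "rows": [
    [[0.0015, -0.005, 0.04, 0, 200], [0.0015, -0.005, 0.07, 0, 200], [0.0015, -0.005, 0.08, 0, 200], [0.0015, -0.005, 0.08, 0, 200], [0.0015, -0.005, 0.08, 0, 200]]
  ]
}}

```text
time: 17.05
position: [0.5536, -0.0325, 0.1869]
tool_rot: [2.176, 2.266, 0.001]
ft_force: [0.3, 0.6, 0.1]
grip_width: 0.357
```

```bash
python3 -c "
from h import *
from bench import ctrl
avg(2)
for n in ['wrist','side']:
    d=ctrl.get_image(n); np.savez(f'pics/{n}10.npz',**d)
S=load('side10')['img'];a=cv2.resize(S[170:250,290:370],None,fx=5,fy=5,interpolation=2)
w=load('wrist10');b=cv2.resize(w['img'][220:300,280:360],None,fx=5,fy=5,interpolation=2)
cv2.imwrite('pics/z10.png',np.hstack([a,b]))
go([.5532,-.033,.200],np.pi/2+YAW)"
```

```text
avg [ 0.5536 -0.0325  0.187 ] sd [0. 0. 0.]
t 17.25 pos [ 0.5535 -0.0325  0.1869] xang 92.32 F [ 0.32 -0.02 -0.55] tilt [ 6.e-04  1.e-04 -1.e+00]
num [-0.0017 -0.0012 -0.0435] spin -0.0011
```

View pics/z10.png

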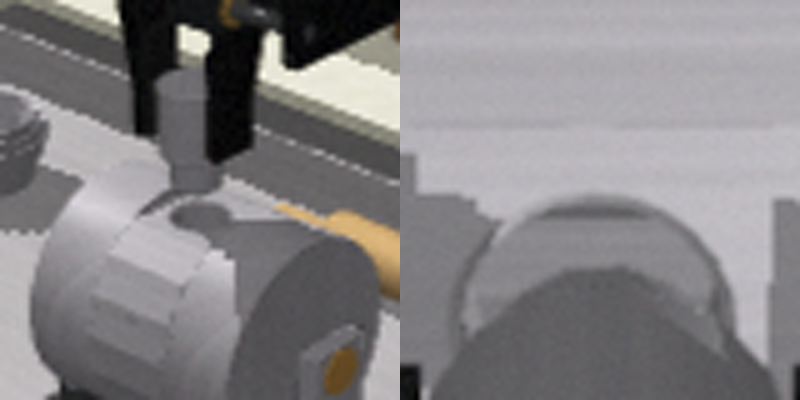

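Call:
{"method": "drive_tool", "body": {
  "rows": [
    [[-0.001, -0.001, 0.008, 0, 200], [-0.001, -0.001, 0.016, 0, 200], [-0.001, -0.001, 0.023, 0, 200], [-0.001, -0.001, 0.03, 0, 200], [-0.001, -0.001, 0.037, 0, 200], [-0.001, -0.001, 0.042, 0, 200], [-0.001, -0.001, 0.042, 0, 200]]
  ]
}}

```text
time: 18.12
position: [0.553, -0.0328, 0.1739]
tool_rot: [-2.176, -2.266, 0.0]
ft_force: [0.6, 0.4, -1.5]
grip_width: 0.365
```

Call:
{"method": "drive_tool", "body": {
  "rows": [
    [[0, 0, 0.007, 0, 200], [0, 0, 0.014, 0, 200], [0, 0, 0.02, 0, 200], [0, 0, 0.02, 0, 200]]
  ]
}}

```text
time: 18.62
position: [0.5534, -0.033, 0.1683]
tool_rot: [2.176, 2.265, 0.001]
ft_force: [-0.0, -0.8, 0.5]
grip_width: 0.359
```

```bash
python3 -c "
from h import *
from bench import ctrl
for n in ['side']:
    d=ctrl.get_image(n); np.savez(f'pics/{n}11.npz',**d)
S=load('side11')['img'];a=cv2.resize(S[170:250,290:370],None,fx=5,fy=5,interpolation=2)
cv2.imwrite('pics/z11.png',a)
go([.5532,-.033,.158],np.pi/2+YAW)"
```

```text
t 18.68 pos [ 0.5535 -0.0329  0.1684] xang 92.32 F [ 0.7  -0.5   0.23] tilt [ 1.e-03 -1.e-04 -1.e+00]
num [-0.0003 -0.0009  0.0347] spin -0.0011
```

View pics/z11.png

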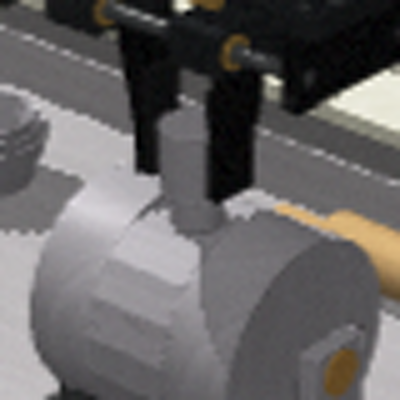

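Call:
{"method": "drive_tool", "body": {
  "rows": [
    [[0, 0, 0.008, 0, 200], [0, 0, 0.016, 0, 200], [0, 0, 0.022, 0, 200], [0, 0, 0.027, 0, 200], [0, 0, 0.027, 0, 200]]
  ]
}}

```text
time: 19.3
position: [0.553, -0.0328, 0.1598]
tool_rot: [-2.176, -2.266, 0.0]
ft_force: [1.6, -1.0, -1.5]
grip_width: 0.362
```

Call:
{"method": "drive_tool", "body": {
  "rows": [
    [[0, 0, 0.003, 0, 200], [0, 0, 0.006, 0, 200], [0, 0, 0.006, 0, 200]]
  ]
}}

```text
time: 19.68
position: [0.5531, -0.0327, 0.1581]
tool_rot: [2.176, 2.266, 0.0]
ft_force: [0.7, -1.4, -1.2]
grip_width: 0.359
```

Call:
{"method": "drive_tool", "body": {
  "rows": [
    [[0, 0, 0.003, 0, 200], [0, 0, 0.005, 0, 200], [0, 0, 0.005, 0, 200]]
  ]
}}

```text
time: 20.05
position: [0.5531, -0.0328, 0.1567]
tool_rot: [2.176, 2.266, 0.0]
ft_force: [1.7, -0.2, -1.3]
grip_width: 0.36
```

```bash
python3 -c "
from h import *
from bench import ctrl
for n in ['side','wrist']:
    d=ctrl.get_image(n); np.savez(f'pics/{n}12.npz',**d)
S=load('side12')['img'];a=cv2.resize(S[170:250,290:370],None,fx=5,fy=5,interpolation=2)
w=load('wrist12');b=cv2.resize(w['img'][200:320,260:380],(400,400),interpolation=2)
cv2.imwrite('pics/z12.png',np.hstack([a,b]))
go([.5532,-.033,.158],np.pi/2+YAW)"
```

```text
t 20.15 pos [ 0.5531 -0.0328  0.1567] xang 92.32 F [ 2.04 -1.61 -0.52] tilt [ 2.e-04  1.e-04 -1.e+00]
num [-0.0008  0.0002 -0.0044] spin -0.0011
```

View pics/z12.png

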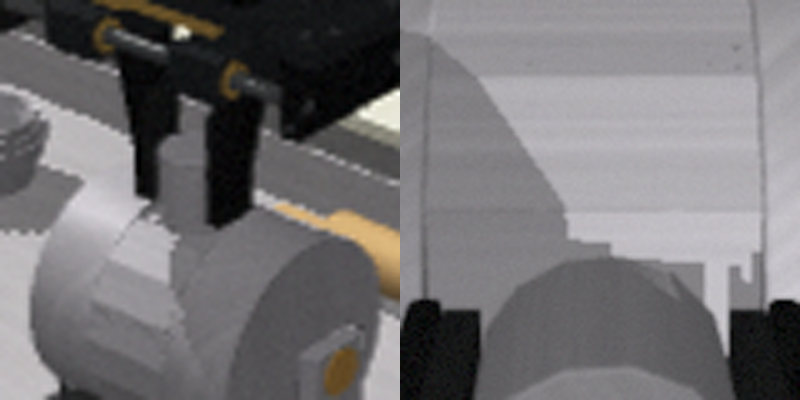

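Call:
{"method": "drive_tool", "body": {
  "rows": [
    [[0, 0, 0.002, 0, 200], [0, 0, 0.004, 0, 200], [0, 0, 0.004, 0, 200]]
  ]
}}

```text
time: 20.52
position: [0.5531, -0.0328, 0.1554]
tool_rot: [2.176, 2.266, 0.0]
ft_force: [1.3, 0.3, -0.8]
grip_width: 0.362
```

Call:
{"method": "drive_tool", "body": {
  "rows": [
    [[0, 0, 0.0015, 0, 200], [0, 0, 0.003, 0, 200], [0, 0, 0.003, 0, 200], [0, 0, 0.003, 0, 200]]
  ]
}}

```text
time: 21.02
position: [0.5531, -0.0328, 0.1547]
tool_rot: [2.176, 2.266, 0.0]
ft_force: [0.6, -0.7, 0.1]
grip_width: 0.355
```

Call:
{"method": "drive_tool", "body": {
  "rows": [
    [[0, 0, 0, 0, 120], [0, 0, 0, 0, 120], [0, 0, 0, 0, 120], [0, 0, 0, 0, 120]]
  ]
}}

```text
time: 21.52
position: [0.5529, -0.0327, 0.1545]
tool_rot: [-2.176, -2.266, 0.0]
ft_force: [0.1, 0.4, 1.0]
grip_width: 0.525
```

```bash
python3 -c "
from h import *
from bench import ctrl
for n in ['side','wrist']:
    d=ctrl.get_image(n); np.savez(f'pics/{n}13.npz',**d)
S=load('side13')['img'];a=cv2.resize(S[170:250,290:370],None,fx=5,fy=5,interpolation=2)
w=load('wrist13');b=cv2.resize(w['img'][200:320,260:380],(400,400),interpolation=2)
cv2.imwrite('pics/z13.png',np.hstack([a,b]))
go([.5532,-.033,.158],np.pi/2+YAW)"
```

```text
t 21.62 pos [ 0.553  -0.0327  0.1545] xang 92.32 F [-0.33  0.54 -0.11] tilt [-1.e-04  1.e-04 -1.e+00]
num [-0.0009  0.0006 -0.0116] spin -0.0011
```

View pics/z13.png

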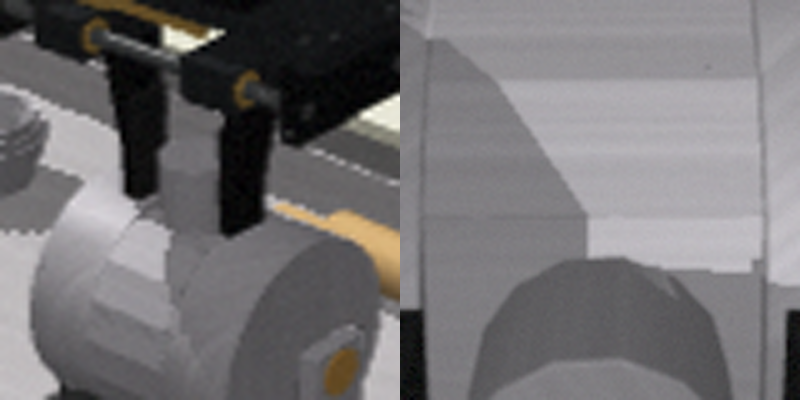

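Call:
{"method": "drive_tool", "body": {
  "rows": [
    [[0, 0, -0.02, 0, 120], [0, 0, -0.06, 0, 120], [0, 0, -0.15, 0, 120], [0, 0.0, -0.3, 0, 120], [0, 0.17, -0.35, 0, 120], [0, 0.17, -0.35, 0, 120], [0, 0.17, -0.35, 0, 120]]
  ]
}}

```text
time: 22.5
position: [0.6038, -0.0309, 0.2597]
tool_rot: [-2.176, -2.266, 0.001]
ft_force: [-0.8, 0.3, -0.1]
grip_width: 0.531
```

```bash
python3 -c "
from h import *
from bench import ctrl
avg(2)
for n in ['side','wrist']:
    d=ctrl.get_image(n); np.savez(f'pics/{n}14.npz',**d)
S=load('side14')['img'];a=cv2.resize(S[180:260,285:365],None,fx=5,fy=5,interpolation=2)
cv2.imwrite('pics/z14.png',a)
w=load('wrist14');cv2.imwrite('pics/w14.png',cv2.resize(w['img'][60:360,140:500],None,fx=2,fy=1.8,interpolation=2))
"
```

```text
avg [ 0.6036 -0.031   0.2596] sd [0.0002 0.0001 0.    ]
```

View pics/z14.png

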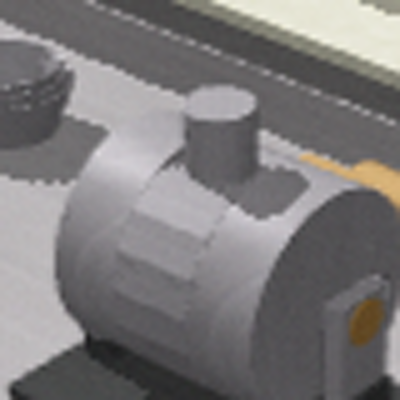

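View pics/w14.png

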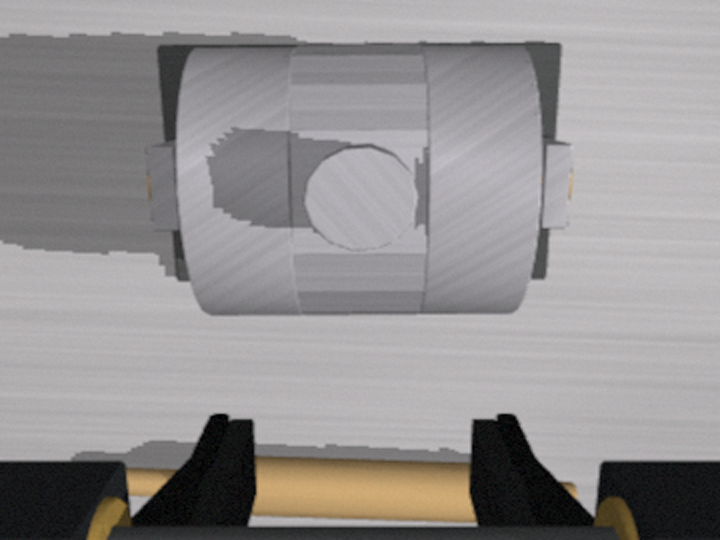

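```bash
python3 -c "
from h import *
d=load('wrist14')
g=cv2.cvtColor(d['img'],6).astype(float)
col=g[60:260,344:351].mean(1); 
gr=np.diff(cv2.GaussianBlur(col[:,None],(1,3),0)[:,0])
print([(60+i+.5,round(x,1)) for i,x in enumerate(gr) if abs(x)>2.5])
col=g[60:260,295:302].mean(1); gr=np.diff(cv2.GaussianBlur(col[:,None],(1,3),0)[:,0])
print([(60+i+.5,round(x,1)) for i,x in enumerate(gr) if abs(x)>2.5])
fitdrum(d,345,(60+44/1.8,60+313.5/1.8),(60+128/1.8,60+253.5/1.8),None)
# stopper head top disc centre, z=.168
print('head top',plane(d,140+361/2,60+197.5/1.8,.168))
S=load('side14'); c=plane(S,285+220/5,180+104/5,.168); print('side head top',c)
for z in (.164,.168,.172): print(z,(proj(S,[.5553,-.033,z])-[285,180])*5)
"
```

```text
[(81.5, np.float64(-8.2)), (82.5, np.float64(-27.5)), (83.5, np.float64(-32.6)), (84.5, np.float64(-12.0)), (88.5, np.float64(3.9)), (89.5, np.float64(10.4)), (90.5, np.float64(11.9)), (91.5, np.float64(5.1)), (104.5, np.float64(2.8)), (105.5, np.float64(6.9)), (106.5, np.float64(8.2)), (107.5, np.float64(4.3)), (120.5, np.float64(-3.0)), (130.5, np.float64(3.7)), (131.5, np.float64(8.6)), (132.5, np.float64(7.7)), (133.5, np.float64(2.5)), (146.5, np.float64(-5.1)), (147.5, np.float64(-6.4)), (148.5, np.float64(-3.8)), (149.5, np.float64(-4.5)), (150.5, np.float64(-6.0)), (151.5, np.float64(-3.5)), (163.5, np.float64(2.5)), (164.5, np.float64(3.2)), (165.5, np.float64(3.0)), (183.5, np.float64(2.6)), (184.5, np.float64(6.8)), (185.5, np.float64(7.0)), (186.5, np.float64(5.4)), (187.5, np.float64(3.5)), (199.5, np.float64(-8.0)), (200.5, np.float64(-10.2)), (201.5, np.float64(-3.2)), (212.5, np.float64(-2.8)), (219.5, np.float64(-3.0)), (220.5, np.float64(-8.6)), (221.5, np.float64(-8.9)), (222.5, np.float64(-3.1)), (231.5, np.float64(-7.1)), (233.5, np.float64(23.4)), (234.5, np.flo
[... 1202 characters left out ...]
9.5, np.float64(-9.3)), (200.5, np.float64(-10.1)), (201.5, np.float64(-2.9)), (212.5, np.float64(-2.7)), (213.5, np.float64(-3.0)), (220.5, np.float64(-6.9)), (221.5, np.float64(-9.8)), (222.5, np.float64(-5.6)), (231.5, np.float64(-6.1)), (232.5, np.float64(-5.3)), (233.5, np.float64(12.6)), (234.5, np.float64(29.1)), (235.5, np.float64(22.5)), (236.5, np.float64(6.8)), (250.5, np.float64(2.8))]
dx,z mm [ 1.840593   85.33825409] q deg -3.0742022640695925 res mm [-0.14 -0.15  0.05 -0.06 -0.08]
head top [ 0.55212564 -0.03321829  0.168     ]
side head top [ 0.54979735 -0.04007353  0.168     ]
0.164 [217.0749922  103.08554934]
0.168 [216.94206306  94.79572046]
0.172 [216.80858178  86.47145813]
```

Stopper is seated, but the drum was carried to about -3°. I'll nudge it back with a light fingertip contact.

Call:
{"method": "drive_tool", "body": {
  "rows": [
    [[-0.002, -0.16, 0, 0, 79], [-0.002, -0.16, 0.0, 0, 79], [-0.002, -0.16, 0.1, 0, 79], [-0.002, -0.16, 0.2, 0, 79], [-0.002, -0.16, 0.29, 0, 79], [-0.002, -0.16, 0.32, 0, 79], [-0.002, -0.16, 0.32, 0, 79], [-0.002, -0.16, 0.32, 0, 79]]
  ]
}}

```text
time: 23.7
position: [0.5571, -0.0333, 0.1649]
tool_rot: [2.175, 2.265, 0.003]
ft_force: [0.1, -0.3, 0.3]
grip_width: 0.69
```

```bash
python3 -c "
from h import *
fitdrum(load('wrist14'),345,(83.3,233.8),(132,200.3),None)
avg(3)
go([.556,-.0335,.152],np.pi/2+YAW)"
```

```text
dx,z mm [ 1.28514901 85.37443861] q deg -2.291872489169473 res mm [ 0.06  0.09 -0.35  0.38 -0.06]
avg [ 0.557  -0.0333  0.1649] sd [0.0001 0.     0.0001]
t 23.85 pos [ 0.5568 -0.0332  0.1646] xang 92.32 F [-0.84 -0.64 -0.45] tilt [ 1.9e-03  4.0e-04 -1.0e+00]
num [-0.0008 -0.0027  0.042 ] spin -0.0011
```

Call:
{"method": "drive_tool", "body": {
  "rows": [
    [[0, 0, 0.01, 0, 79], [0, 0, 0.02, 0, 79], [0, 0, 0.028, 0, 79], [0, 0, 0.034, 0, 79], [0, 0, 0.039, 0, 79], [0, 0, 0.042, 0, 79], [0, 0, 0.042, 0, 79]]
  ]
}}

```text
time: 24.72
position: [0.5568, -0.0332, 0.152]
tool_rot: [2.175, 2.265, 0.002]
ft_force: [-0.4, 0.6, 6.0]
grip_width: 0.692
```

Call:
{"method": "drive_tool", "body": {
  "rows": [
    [[0, 0.0, 0.002, 0, 79], [0, 0.003, 0.002, 0, 79], [0, 0.006, 0.002, 0, 79], [0, 0.0095, 0.002, 0, 79], [0, 0.0095, 0.002, 0, 79], [0, 0.0095, -0.005, 0, 79], [0, 0.0095, -0.03, 0, 79], [0, 0.0095, -0.2, 0, 79], [0, 0.16, -0.36, 0, 79], [0, 0.16, -0.36, 0, 79], [0, 0.16, -0.36, 0, 79]]
  ]
}}

```text
time: 26.1
position: [0.6034, -0.0314, 0.2581]
tool_rot: [-2.176, -2.265, 0.003]
ft_force: [-0.6, -1.7, -0.4]
grip_width: 0.687
```

```bash
python3 -c "
from h import *
from bench import ctrl
avg(3)
for n in ['side','wrist','top']:
    d=ctrl.get_image(n); np.savez(f'pics/{n}15.npz',**d)
w=load('wrist15');cv2.imwrite('pics/w15.png',cv2.resize(w['img'][60:360,140:500],None,fx=2,fy=1.8,interpolation=2))
for c in (344,296):
  g=cv2.cvtColor(w['img'],6).astype(float); col=g[60:260,c:c+7].mean(1); gr=np.diff(cv2.GaussianBlur(col[:,None],(1,3),0)[:,0])
  print([(60+i+.5,round(float(x))) for i,x in enumerate(gr) if abs(x)>5])
"
```

```text
avg [ 0.6029 -0.0315  0.2575] sd [0.0004 0.     0.0004]
[(82.5, -6), (83.5, -20), (84.5, -30), (85.5, -18), (93.5, 9), (94.5, 10), (112.5, 7), (113.5, 5), (139.5, 8), (152.5, -5), (160.5, -5), (206.5, -8), (207.5, -11), (225.5, -8), (226.5, -10), (227.5, -5), (234.5, 19), (235.5, 25), (236.5, 13)]
[(83.5, -25), (84.5, -42), (85.5, -20), (86.5, 10), (87.5, 10), (93.5, 9), (94.5, 12), (95.5, 6), (112.5, 7), (113.5, 6), (140.5, 7), (144.5, -17), (145.5, -22), (146.5, -9), (162.5, 6), (163.5, 6), (164.5, 6), (165.5, 7), (166.5, 8), (167.5, 9), (168.5, 9), (169.5, 7), (206.5, -6), (207.5, -10), (208.5, -7), (225.5, -6), (226.5, -10), (227.5, -6), (234.5, 10), (235.5, 22), (236.5, 20), (237.5, 8)]
```

View pics/w15.png

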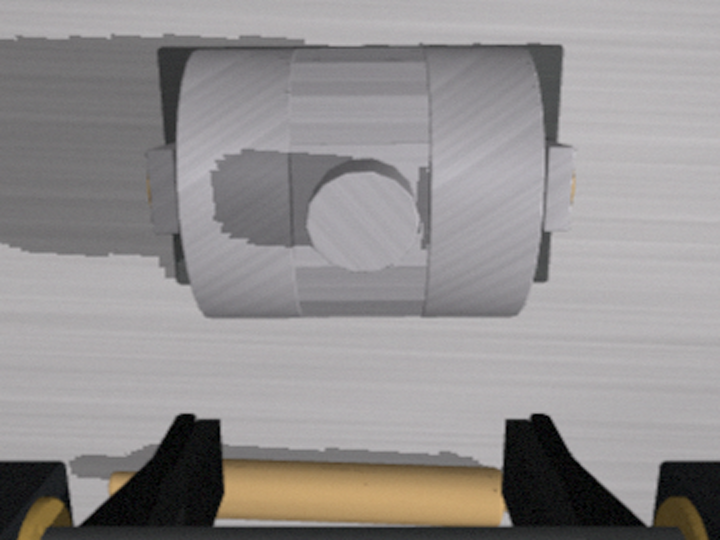

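```bash
python3 -c "
from h import *
d=load('wrist15')
fitdrum(d,345,(84.5,235.3),(139.6,207.1),None)
fitdrum(d,299,(84.5,236),(140.4,207.4),None)
print('head top',plane(d,140+363/2,60+220.5/1.8,.168))
T=load('top15')['img'];cv2.imwrite('pics/top15.png',T)
S=load('side15')['img'];cv2.imwrite('pics/s15.png',cv2.resize(S[130:330,200:420],None,fx=3,fy=3,interpolation=2))
"
```

```text
dx,z mm [ 1.1199402 85.2178188] q deg 2.0640930250789156 res mm [-0.07 -0.02 -0.3   0.37 -0.14]
dx,z mm [ 1.20990655 85.4352444 ] q deg 2.2057565197458806 res mm [ 0.13  0.23 -0.44  0.53 -0.03]
head top [ 0.55831933 -0.0328089   0.168     ]
```

View pics/s15.png

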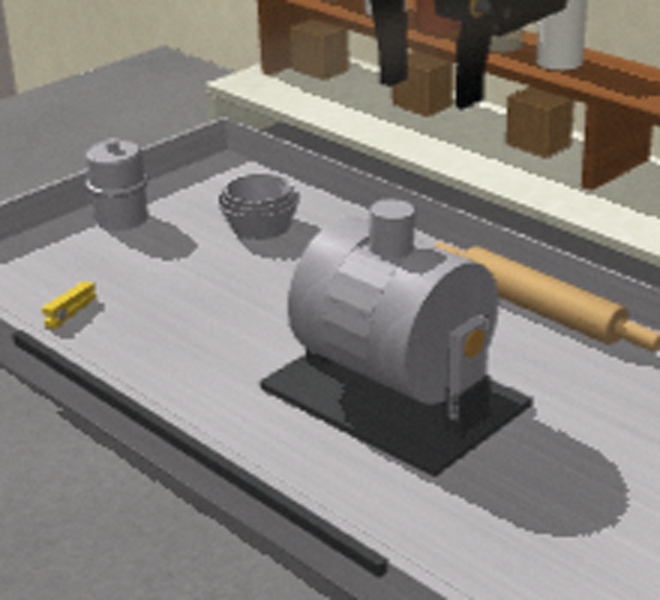

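View pics/top15.png

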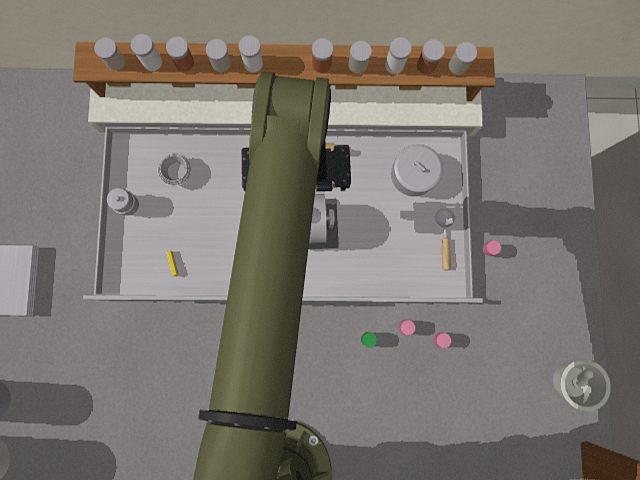

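```bash
python3 -c "
from bench import ctrl
print(ctrl.close_job())
s=ctrl.get_state();print(s['time'],s['ft_force'])"
```

```text
the job is handed in; nothing more can be done
None
the job is handed in; nothing more can be done
```

The job is handed in: the drum's hole now faces up and the steel stopper sits in it, released. It took about 26 s of the 72 s.

**Rolling:** I felt for the drum and found its axle at about z = 85.5 mm. Then I dragged it round with the two fingertips resting on its smooth ends. The highest force I read was 8.9 N, though readings come only at the end of each move.

**Stopper:** I lifted it, lowered it into the hole, and let go. The downward force stayed near zero all the way down, with only about 1 N at the bottom. The side view after release shows no visible gap under the shoulder, so I judge it fully home from that view and the small reading.

**One correction after fitting:** Once the stopper was in, the drum measured 2 to 3.5° past vertical. I rolled it back lightly, by about 3 mm at the fingertip with 6 N measured at contact. This small roll came after the stopper was in, not before it.

**Last checks:**
- **Drum angle:** the edges of the wide flat give +2.1°, while the stopper's head position gives about +1°. The two methods disagree by about 1°, but both are close to vertical.
- **Side camera:** it read about 6 mm off the other two when I measured the hole with it, and I did not use it for positions.
- **Everything else:** the other things in the drawer look unmoved, except that the arm hid most of the rolling pin from the last top view. The arm was clear of the drum and everything else.

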